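# Change over the mixer: jars to the crate, flask pressed in the cradle

## Task

Change the sample on the bench mixer: stand the two jars (one is in the mixer's sprung cradle, one is on the bench) upright in the two empty cells of the divided crate, one in each. Then set the round flask upright in the cradle and push it down until the sprung ring is close to the bottom of its travel, and finish while still holding the flask pressed down like that, without letting go. Leave the tins in the crate, the steel weight and the screwdriver where they are.

Things in the scene. Friction and masses are not known exactly. Their poses are not given: they have to be found in the camera images.
- mixer: Low grey bench mixer, fixed to the bench: a box 140 (its x) x 170 (its y) x 60 mm tall with a control panel on its -x side and the sprung ring cradle in the middle of its top. Origin: centre of its underside, on the cradle's axis; z up.
- cradle (a joint): Travel of the aluminium ring cradle straight down into the mixer, in m: 0 = up, 0.014 = fully down on its stop. A spring pushes it up: about 3.5 N of load (flask weight included) starts it moving, about 8.5 N at 7 mm, about 13 N fully down; it comes back up when the load goes.
- cradle_rim (a point): Centre of the cradle's top edge (moves with the cradle; 115 mm above the bench when up). The cradle is a round cup on a coil spring, 70 mm across, its opening 56 mm across and 20 mm deep. z up.
- crate: Open plywood crate fixed to the bench, 140 x 140 mm, 50 mm tall, 5 mm walls, a cross of dividers making 2 x 2 cells about 62 mm square; inner floor 5 mm above the bench. Two diagonal cells hold short steel tins, the other two are empty. Origin: centre of its underside; x and y along its walls, z up.
- cell_near (a point): Centre of the floor of one empty crate cell (5 mm above the bench).
- cell_far (a point): Centre of the floor of the other empty crate cell (5 mm above the bench).
- jar_a_mid (a point): Centre (half-way up) of the jar that starts standing in the cradle: straight round amber glass jar with a black cap, 46 mm across, 100 mm tall, about 120 g, z along its axis. In the cradle its bottom is 20 mm below the cradle's top edge.
- jar_b_mid (a point): Centre (half-way up) of an identical jar (46 mm across, 100 mm tall), which starts on the bench.
- jar_a: The jar from the cradle; origin: centre of its underside.
- jar_b: The jar from the bench; origin: centre of its underside.
- flask_mid (a point): Centre (half-way up, 66 mm above its underside) of the round flask, amber glass, 132 mm tall overall, about 130 g: a 66 mm ball with a small flat foot (32 mm across), a straight round neck 26 mm across (from 60 to 120 mm above the underside), and a black stopper 23 mm across on top (120 to 132 mm). z along the neck, up. Seated in the cradle its ball rests on the cradle's edge, its underside about 11 mm below that edge, so this point is about 55 mm above the edge.
- flask: The round flask; origin: centre of its flat foot.
- tin_a: Short steel tin in a crate cell, 44 mm across, 45 mm tall. Leave alone. Origin: centre of its underside.
- tin_b: The other short steel tin in the crate, same size. Leave alone.
- weight: Steel balance weight on the bench, 36 mm across, 30 mm tall. Leave alone. Origin: centre of its underside.
- screwdriver: Screwdriver lying at the back of the bench. Leave alone.

How it is judged (in metres and radians):
On the way, in this order (a step that is already met when the one before it is completed fails the run):
1. both jars stand upright in the crate, one to a cell, let go (x of jar_a_mid in the frame of crate between -0.062 and 0.062 m and y of jar_a_mid in the frame of crate between -0.062 and 0.062 m and z of jar_a_mid in the frame of crate between 0.05 and 0.062 m and angle between each of jar_a_mid, jar_b_mid's own z axis and vertical below 0.15 rad and x of jar_b_mid in the frame of crate between -0.062 and 0.062 m and y of jar_b_mid in the frame of crate between -0.062 and 0.062 m and z of jar_b_mid in the frame of crate between 0.05 and 0.062 m and contact force between each of jar_a, jar_b and the fingers below 0.3 N and contact force between each of jar_a, jar_b and the arm below 0.3 N and linear speed of each of jar_a, jar_b below 0.03 m/s), for 0.2 s.
2. the flask is in the cradle and pushes it down at least 9 mm (value of joint cradle above 0.009 m and horizontal distance between flask_mid and cradle_rim below 0.012 m and angle between flask_mid's own z axis and vertical below 0.2 rad and contact force between flask and mixer above 5 N and (contact force between flask and the fingers above 2 N or contact force between flask and the arm above 2 N) and z of flask_mid in the frame of cradle_rim above 0.045 m), for 0.3 s.
At the end, for the whole second after the job is handed in: Both jars free and upright (0.15 rad) on the crate floor, one to a cell; the flask in the cradle, within 12 mm of its axis and 0.2 rad of upright, held by the robot and pressing the cradle (over 5 N) down at least 9 of its 14 mm, through the last second (all of step 1 and all of step 2); the arm keeps its last pose, push and grip.
It fails at once if a tin in the crate, the steel weight or the screwdriver is moved more than 35 mm (distance of any of tin_a, tin_b, weight, screwdriver from where it was at the start of the episode above 0.035 m).
It also fails if it takes over 61 s, if anything falls off the work surface, if the arm or the gripper's body presses on something with over 40 N, if the wrist force passes 120 N, or if a joint passes its speed limit or range.

## Robot

A 6-joint arm with a two-finger parallel gripper is mounted at the origin on the work surface. World frame = base frame: x ahead of the robot, y to its left, z up, the work surface at z = 0. Lengths are in mm, angles in rad, forces in N, time in s.
With the tool pointing down it reaches from about 350 to 950 mm from the base axis. Payload 17.4 kg.
Tool frame: the origin (TCP) lies at the very end of the fingers, on their centre line; the grasp point (between the pads) lies manip.grip_depth behind it (manip.grip_depth is the distance from the TCP to the grasp point, in mm); z points along the fingers, y is the line along which they close (so a half turn about z gives the same grasp; the last joint's range is limited). The gripper opens to 93 mm and grips with 3 to 60 N. Pads are 15 mm wide; open, the fingers measure 128 mm over their backs; the gripper's body (75 mm by 188 mm) begins 65 mm behind the grasp point.
Start: joints at [-1.226, 0.116, 1.442, -0, 1.584, -0.038], TCP at [252.117, -626.154, 187.046] pointing down, gripper open.
Joint ranges: [-2.83, 2.83], [-0.83, 2.19], [0.07, 2.5], [-1.14, 4.28], [0.01, 3], [-2.97, 2.97]. Speed limits (rad/s): [1.89, 1.89, 2.22, 3.14, 3.14, 3.14].

## Interface

Orientations are given as a rotation vector (axis times angle).
In Python, from rig import manip gives the robot as it stands.
- The arm moves only by the tool play_rows, never from a script. Its argument "motion" is a list of rows, each a list of 3 entries, a list of its own where there are three numbers: the opening, from -1 (shut) to 1 (fully open), then the shift along the world's x, y, z in mm, then the turn, a rotation vector about the world's x, y, z in degrees. In form: [[hand, [tx, ty, tz], [wx, wy, wz]], ...]. A call has exactly 5 rows; each row is the pose to reach, as a shift and turn from the pose commanded when the call began; what a row does not reach only later rows make up. A row lasts 1/8 s, in which the tool goes at most 62.5 mm and 10.7 degrees, less where a joint would pass 70% of its speed; a pose out of reach is approached as far as the arm can. A call with a gripper value outside its range is refused whole. The fingers move at their own pace and stop on an object; "force" is the grip in N (left out, the last holds). Time passes only in rows, so rows that repeat a pose let the fingers close, or fill a call up. It gives the time, the measured TCP pose, the force, the opening and the grip force at its end, in the units of the state.
- manip.observe(): the state, without advancing time (a new reading comes with each control period).
- manip.camera(name): name is "scene" or "side" or "wrist"; returns the picture (480x640x3 uint8, blue, green, red); there is no depth.
- manip.camera_model(name): a dict with "camera_matrix" (3x3 intrinsics, pixels), "R" (3x3) and "t" (3): a world point X has camera coordinates R X + t. Camera axes: x right, y down, z forward; pixel columns grow to the right and rows downward; lengths in mm; the calibration is good to about 2 mm. The wrist camera is an equidistant fisheye: a pixel r from the principal point sees the ray r / f radians off the axis. A picture is of the moment at which its call begins: read the wrist's pose just before it. camera_model takes no time and is no camera call; for the wrist camera it gives the pose at the moment of the call.
- manip.close_job(): hands the job in; it is judged then, once.
The state is a dict: "clock": time; "joints": joint angles; "dq": joint speeds; "tau": joint torques, N m; "ee_pos": TCP position; "eef_rot": TCP orientation; "contact_force": force on the tool from outside, world axes, zero at the start; "moment": the same for the moment, N m; "grip_width": finger opening in mm; "finger_force": force on a finger pad.
Only numpy, scipy, OpenCV 4.12 (cv2) and the standard library are available. Lean on these libraries where they do the work, as an engineer would, in place of code of your own. Each camera call takes 0.05 s, during which the arm holds its last target. There are 200 camera calls.

## Working session

There is one attempt and no reset: what is moved stays moved. The work goes in short steps, Python scripts to look and compute and a tool call to move; the robot and the scene stay as the last step left them, time stands still between calls to the robot, and variables do not carry over. Pictures are saved under pics/ and viewed, at most 10 in all, crops included, and the job is handed in when it is done.

Besides the shell and the picture viewer there is one more tool, called after "Call:" in YAML: its name, and indented under it one key for each argument. play_rows: Moves the arm, as the interface text tells. Its arguments: {"type":"object","properties":{"motion":{"type":"array","items":{"type":"array"}},"force":{"type":"number"}},"required":["motion"]}

```bash
mkdir -p pics; ls
python3 - <<'E'
from rig import manip
import cv2,numpy as np
print(manip.grip_depth,manip.observe())
for n in("scene","side"):
    m=manip.camera_model(n);print(n,m)
    cv2.imwrite(f"pics/{n}0.png",manip.camera(n))
E
```

```text
pics
18.8 {'clock': 0.0, 'joints': array([-1.22579443e+00,  1.16457535e-01,  1.44226290e+00,  1.09797015e-05,
        1.58401128e+00, -3.78184903e-02]), 'dq': array([ 0.0004135 , -0.00039538, -0.00051333, -0.00017505, -0.00076863,
        0.00058477]), 'tau': array([ 1.25862112e-03, -7.21244287e+01, -6.22615600e+01,  7.80546363e-02,
        2.36078416e-02, -1.11723293e-04]), 'ee_pos': array([ 252.0385852 , -625.91503065,  186.32586109]), 'eef_rot': array([-3.08311074e+00, -5.97453392e-01,  2.56595794e-04]), 'contact_force': array([ 0.14287766, -0.12452404, -0.78885565]), 'moment': array([ 0.02693913,  0.01533532, -0.00444632]), 'finger_force': 0.0, 'grip_width': 92.68422971691244}
scene {'camera_matrix': array([[512.75783217,   0.        , 319.46867602],
       [  0.        , 512.75783217, 241.91149576],
       [  0.        ,   0.        ,   1.        ]]), 'R': array([[-0.76429766,  0.64455618, -0.01991015],
       [ 0.38106772,  0.42652167, -0.8202845 ],
       [-0.52022733, -0.63452864, -0.57160907]]), 't': array([ 447.62406781, -165.43759564, 1399.59184491])}
side {'camera_matrix': array([[483.5242224 ,   0.        , 319.97353036],
       [  0.        , 483.5242224 , 246.97593726],
       [  0.        ,   0.        ,   1.        ]]), 'R': array([[ 0.88787806, -0.46002066, -0.00731748],
       [-0.2671965 , -0.50263328, -0.8221714 ],
       [ 0.37453782,  0.73194315, -0.56919297]]), 't': array([-537.24523214,  261.44231479,  625.45993649])}
```

View pics/scene0.png

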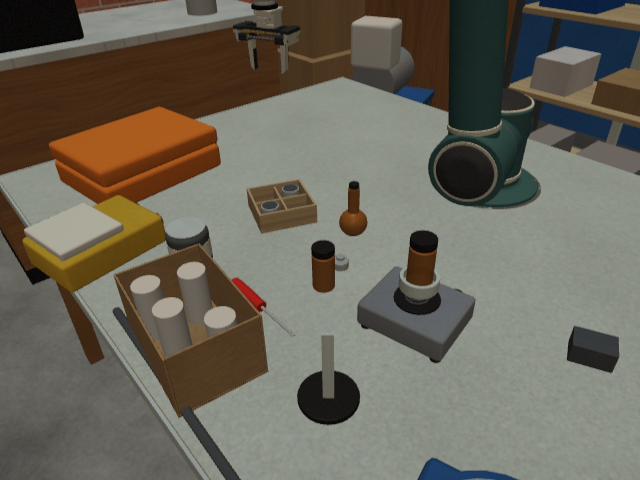

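View pics/side0.png

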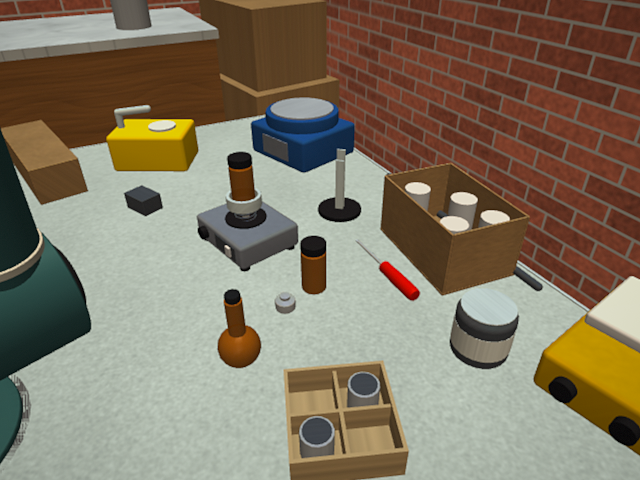

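Scene: jar_a cap ~(424,238), jar_b cap ~(323,246), flask stopper ~(354,184), crate around (282,203). Side: caps ~(239,158) and (313,243), stopper ~(232,293), crate around (346,415). I'll triangulate these.

```bash
cat > h.py <<'E'
import cv2,numpy as np
from rig import manip
def ray(n,p):
    m=manip.camera_model(n);d=m["R"].T@np.linalg.inv(m["camera_matrix"])@np.array([p[0],p[1],1.])
    return -m["R"].T@m["t"],d/np.linalg.norm(d)
def tri(a,b):
    (o1,d1),(o2,d2)=ray("scene",a),ray("side",b)
    s=np.linalg.lstsq(np.c_[d1,-d2],o2-o1,rcond=None)[0]
    p,q=o1+s[0]*d1,o2+s[1]*d2
    return (p+q)/2,np.linalg.norm(p-q)
def plane(n,p,z):
    o,d=ray(n,p);return o+d*(z-o[2])/d[2]
E
python3 - <<'E'
from h import *
for k,a,b in [("jarA top",(424,238),(239,158)),("jarB top",(323,246),(313,243)),("flask top",(354,184),(232,293))]:
    print(k,*[np.round(v,1) for v in tri(a,b)])
# amber ball
for n in("scene","side"):
    im=cv2.imread(f"pics/{n}0.png");h=cv2.cvtColor(im,cv2.COLOR_BGR2HSV)
    m=cv2.inRange(h,(5,170,60),(15,255,230))
    c,_=cv2.findContours(m,0,2)
    for x in c:
        if 200<cv2.contourArea(x)<4000: print(n,cv2.boundingRect(x),cv2.minEnclosingCircle(x))
a=cv2.resize(cv2.imread("pics/scene0.png")[170:240,240:325],None,fx=4.6,fy=4.6,interpolation=2)
b=cv2.resize(cv2.imread("pics/side0.png")[350:480,275:415],None,fx=2.8,fy=2.8,interpolation=2)
H=max(a.shape[0],b.shape[0]);f=lambda i:cv2.copyMakeBorder(i,0,H-i.shape[0],0,0,0)
cv2.imwrite("pics/crate.png",np.hstack([f(a),f(b)]));print(a.shape)
E
```

```text
jarA top [560.1 241.4 191.2] 2.5
jarB top [615.1  46.6  98.3] 2.6
flask top [438.9 -53.2 129.8] 1.8
scene (58, 285, 46, 79) ((77.31356048583984, 322.99151611328125), 42.61899185180664)
scene (312, 256, 22, 36) ((322.5, 272.21429443359375), 19.317276000976562)
scene (408, 247, 28, 38) ((420.5505065917969, 264.7456970214844), 20.645278930664062)
scene (0, 192, 35, 78) ((14.493548393249512, 230.151611328125), 40.81196594238281)
scene (340, 188, 27, 47) ((353.5, 210.78260803222656), 23.22287368774414)
scene (414, 0, 35, 110) ((435.0, 54.5), 55.805564880371094)
scene (404, 0, 14, 55) ((410.0, 26.925926208496094), 27.092634201049805)
side (218, 298, 43, 70) ((236.1875, 332.5), 34.710113525390625)
side (301, 252, 25, 42) ((313.0, 270.93902587890625), 22.420774459838867)
side (229, 166, 26, 35) ((240.71986389160156, 182.33688354492188), 19.30229949951172)
side (565, 145, 58, 38) ((593.0, 163.0), 30.000099182128906)
side (591, 57, 49, 32) ((617.39990234375, 72.63886260986328), 26.50535774230957)
side (569, 25, 64, 33) ((600.5, 40.5), 31.693946838378906)
side (606, 5, 34, 27) ((624.0430908203125, 19.51293182373047), 18.859098434448242)
side (548, 0, 59, 25) ((577.0, 9.0), 29.427976608276367)
side (18, 0, 43, 13) ((39.0, 5.5), 21.28976821899414)
(322, 391, 3)
```

View pics/crate.png

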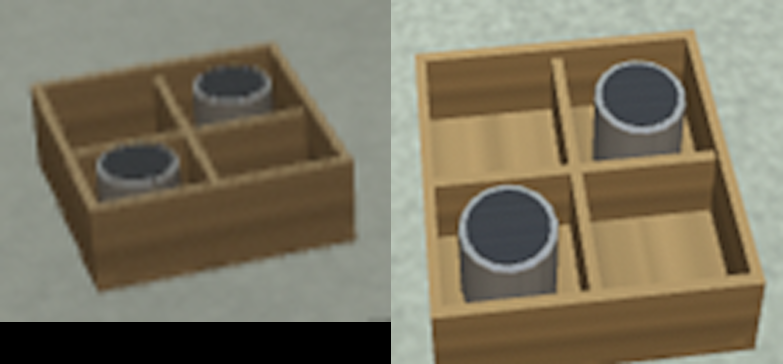

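The crop shows the crate rim corners: scene crop (32,87),(276,43),(353,158),(96,208), side crop (25,57),(304,33),(372,280),(43,317). The tins are in two diagonal cells.

Run:
```python
from h import *
S=np.array([(32,87),(276,43),(353,158),(96,208)])/4.6+(240,170)
D=np.array([(25,57),(304,33),(372,280),(43,317)])/2.8+(275,350)
for n,P,t,k in(("scene",S,[(231,85),(138,162)],(4.6,240,170)),("side",D,[(640-391,97),(508-391,228)],(2.8,275,350))):
    Q=np.array([plane(n,p,50)[:2] for p in P]);print(n,Q.round(1).tolist(),"c",Q.mean(0).round(1),"edges",[round(float(np.hypot(*(Q[i]-Q[i-1])))) for i in range(4)], [round(float(np.degrees(np.arctan2(*(Q[i]-Q[i-1])[::-1]))),1) for i in range(4)])
    for p in t: print(" tin",plane(n,np.array(p)/k[0]+k[1:],45).round(1))
    print(" jar A/B/flask by plane",[plane(n,p,z).round(1).tolist() for p,z in (zip([(424,238),(323,246),(354,184)],(195,100,132)) if n=="scene" else zip([(239,158),(313,243),(232,293)],(195,100,132)))])
print("ballcentre",tri((353.5,221.5),(239.5,346.5)))
print("weight",plane("scene",(341,258),30),plane("side",(285,297),30))
print("mixer rim",plane("scene",(419,278),115),plane("side",(243,198),115))
```

```text
scene [[551.9, -321.0], [421.4, -271.2], [470.2, -145.4], [597.5, -194.2]] c [ 510.3 -233. ] edges [135, 140, 135, 136] [-109.8, 159.1, 68.8, -21.0]
 tin [ 464.4 -257.    45. ]
 tin [ 550.8 -224.    45. ]
 jar A/B/flask by plane [[563.0, 244.8, 195.0], [615.4, 48.9, 100.0], [440.6, -50.3, 132.0]]
side [[472.1, -149.8], [601.6, -200.6], [551.8, -326.6], [423.4, -278.0]] c [ 512.3 -238.7] edges [137, 139, 136, 137] [69.2, -21.4, -111.6, 159.2]
 tin [ 558.8 -218.3   45. ]
 tin [ 470.3 -252.3   45. ]
 jar A/B/flask by plane [[558.2, 231.3, 195.0], [614.9, 43.3, 100.0], [438.9, -56.6, 132.0]]
ballcentre (array([436.40761586, -56.68059557,  28.49728744]), np.float64(4.555908612058065))
weight [552.21295463  31.31061896  30.        ] [544.81975767  12.36343983  30.        ]
mixer rim [567.49600198 247.49729181 115.        ] [555.29529985 224.75905116 115.        ]
```

Call:
play_rows:
  motion:
    - [1,[26,55,12],[0,0,0]]
    - [1,[52,110,24],[0,0,0]]
    - [1,[78,165,36],[0,0,0]]
    - [1,[104,220,48],[0,0,0]]
    - [1,[130,275,60],[0,0,0]]
  force: 25

```text
clock: 0.72
ee_pos: [382.5, -349.2, 247.2]
eef_rot: [-3.084, -0.597, 0.0]
contact_force: [0.8, -0.1, -0.0]
grip_width: 93.2
finger_force: 0.0
```

Call:
play_rows:
  motion:
    - [1,[25,55,6],[0,0,0]]
    - [1,[50,110,12],[0,0,0]]
    - [1,[75,165,18],[0,0,0]]
    - [1,[100,220,24],[0,0,0]]
    - [1,[125,275,30],[0,0,0]]

```text
clock: 1.35
ee_pos: [507.5, -74.2, 277.2]
eef_rot: [3.084, 0.598, 0.0]
contact_force: [1.5, -2.1, 0.4]
grip_width: 92.9
finger_force: 0.0
```

Call:
play_rows:
  motion:
    - [1,[25,40,0],[0,0,0]]
    - [1,[50,80,0],[0,0,0]]
    - [1,[75,120,0],[0,0,0]]
    - [1,[78,125,0],[0,0,0]]
    - [1,[78,125,0],[0,0,0]]

```text
clock: 1.98
ee_pos: [585.0, 48.8, 276.6]
eef_rot: [3.084, 0.599, -0.001]
contact_force: [0.1, 0.3, 0.5]
grip_width: 92.9
finger_force: 0.0
```

Run:
```python
from h import *
o=manip.observe();m=manip.camera_model("wrist");cv2.imwrite("pics/w1.png",manip.camera("wrist"))
print(o["clock"],o["ee_pos"],o["eef_rot"],m)
print("cam pos",-m["R"].T@m["t"])
```

```text
1.975 [584.97015448  48.83585313 276.62565734] [ 3.08396601e+00  5.98614244e-01 -1.36140593e-03] {'camera_matrix': array([[371.64829954,   0.        , 323.25243329],
       [  0.        , 371.64829954, 236.99369138],
       [  0.        ,   0.        ,   1.        ]]), 'R': array([[ 3.74409287e-01, -9.27263539e-01,  1.20471905e-04],
       [-8.99993913e-01, -3.63367110e-01,  2.40780605e-01],
       [-2.23223301e-01, -9.02589189e-02, -9.70579562e-01]]), 't': array([-174.25674845,  492.88679939,  611.12767408])}
cam pos [645.2564009   72.67664565 474.49144113]
```

View pics/w1.png

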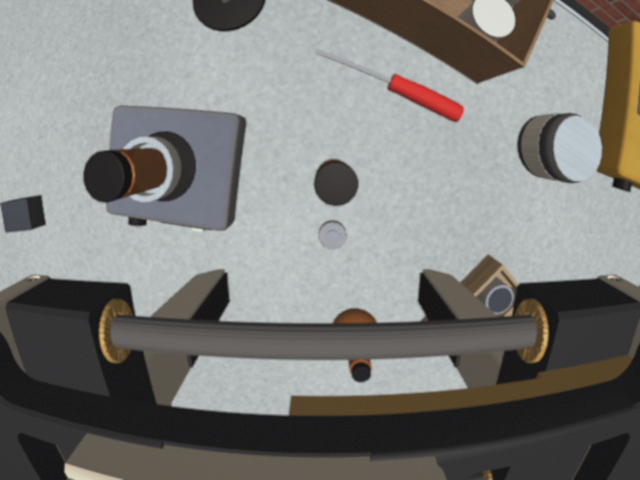

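Wrist view: jar_b cap at (336,182), jar_a cap at (108,175), weight at (332,234), flask stopper at (361,372).

```bash
cat >> h.py <<'E'
def wplane(m,p,z):
    K=m["camera_matrix"];v=(np.array(p)-K[:2,2])/K[0,0];th=np.hypot(*v)
    d=m["R"].T@np.r_[v/th*np.sin(th),np.cos(th)];o=-m["R"].T@m["t"]
    return o+d*(z-o[2])/d[2]
E
python3 - <<'E'
from h import *
m=manip.camera_model("wrist")
g=cv2.imread("pics/w1.png").max(2)
k,b=cv2.threshold(g,75,255,1)
for x in cv2.findContours(b,0,2)[0]:
    if 200<cv2.contourArea(x)<6000:print(cv2.boundingRect(x),cv2.minEnclosingCircle(x))
for n,p,z in [("B",(336,183),100),("A",(108,175),195),("W",(332,234),30),("F",(361,372),132)]:print(n,wplane(m,p,z).round(1))
E
```

```text
(352, 363, 18, 18) ((360.5566101074219, 371.6839599609375), 9.482665061950684)
(24, 196, 21, 33) ((34.46104049682617, 211.70779418945312), 16.65587615966797)
(315, 160, 42, 45) ((335.206787109375, 182.1892852783203), 22.22216033935547)
(84, 150, 48, 52) ((108.5, 175.5), 26.655305862426758)
(125, 149, 41, 45) ((141.51402282714844, 170.3316650390625), 25.425020217895508)
(150, 132, 46, 69) ((164.0, 165.9191131591797), 34.445796966552734)
(227, 117, 18, 109) ((234.0, 171.0), 54.45191192626953)
(539, 114, 33, 68) ((566.0435791015625, 147.56651306152344), 33.79897689819336)
(562, 0, 48, 36) ((585.0, 17.5), 28.90079116821289)
(508, 0, 41, 59) ((532.8069458007812, 28.42405128479004), 32.22983169555664)
(332, 0, 189, 82) ((426.0, 33.0), 99.6243896484375)
(193, 0, 72, 31) ((228.5, 0.6111111044883728), 35.5053596496582)
B [615.9  46.4 100. ]
A [562.9 235.1 195. ]
W [550.5  22.2  30. ]
F [439.7 -55.6 132. ]
```

Call:
play_rows:
  motion:
    - [1,[30,-2,-20],[0,0,0]]
    - [1,[30,-2,-75],[0,0,0]]
    - [1,[30,-2,-130],[0,0,0]]
    - [1,[30,-2,-185],[0,0,0]]
    - [1,[30,-2,-215],[0,0,0]]

```text
clock: 2.65
ee_pos: [613.6, 45.4, 59.3]
eef_rot: [-3.084, -0.595, 0.004]
contact_force: [-0.1, 1.2, 0.6]
grip_width: 93.0
finger_force: 0.0
```

Call:
play_rows:
  motion:
    - [-1,[0,0,0],[0,0,0]]
    - [-1,[0,0,0],[0,0,0]]
    - [-1,[0,0,0],[0,0,0]]
    - [-1,[0,0,0],[0,0,0]]
    - [-1,[0,0,0],[0,0,0]]

```text
clock: 3.28
ee_pos: [615.3, 46.9, 62.6]
eef_rot: [3.084, 0.598, 0.001]
contact_force: [0.2, 0.3, -0.3]
grip_width: 47.7
finger_force: 0.0
```

Call:
play_rows:
  motion:
    - [-1,[0,0,0],[0,0,0]]
    - [-1,[0,0,10],[0,0,0]]
    - [-1,[0,0,60],[0,0,0]]
    - [-1,[0,0,120],[0,0,0]]
    - [-1,[0,0,170],[0,0,0]]

```text
clock: 3.9
ee_pos: [615.0, 46.8, 235.1]
eef_rot: [3.084, 0.598, 0.002]
contact_force: [1.8, -0.4, -1.3]
grip_width: 45.2
finger_force: 25.0
```

Call:
play_rows:
  motion:
    - [-1,[-30,-52,0],[0,0,0]]
    - [-1,[-60,-104,0],[0,0,0]]
    - [-1,[-90,-156,0],[0,0,0]]
    - [-1,[-120,-208,0],[0,0,0]]
    - [-1,[-150,-260,0],[0,0,0]]

```text
clock: 4.53
ee_pos: [463.8, -214.5, 232.7]
eef_rot: [3.084, 0.598, 0.001]
contact_force: [0.3, -0.7, -0.5]
grip_width: 45.0
finger_force: 25.0
```

Call:
play_rows:
  motion:
    - [-1,[-25,-40,0],[0,0,0]]
    - [-1,[-30,-50,0],[0,0,0]]
    - [-1,[-30,-50,0],[0,0,0]]
    - [-1,[-30,-50,0],[0,0,0]]
    - [-1,[-30,-50,0],[0,0,0]]

```text
clock: 5.15
ee_pos: [435.7, -262.3, 232.0]
eef_rot: [-3.084, -0.6, 0.0]
contact_force: [-0.9, -0.3, -1.4]
grip_width: 45.1
finger_force: 25.0
```

Run:
```python
from h import *
o=manip.observe();cv2.imwrite("pics/w2.png",manip.camera("wrist"))
print(o["clock"],o["ee_pos"],o["grip_width"],o["finger_force"])
```

```text
5.15 [ 435.68435118 -262.2610205   232.03617592] 45.09752195727279 24.997154474258423
```

View pics/w2.png

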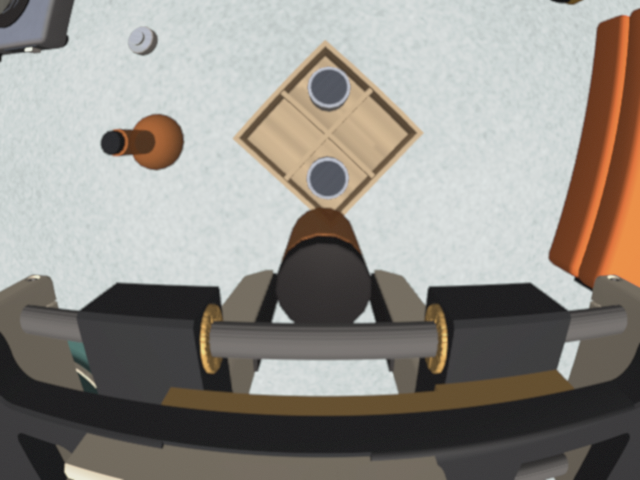

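Jar held. The crate shows its left rim corner at (234,138), right (422,132), top (325,42) and cross at (328,132), and the flask stopper is at (114,142).

Run:
```python
from h import *
m=manip.camera_model("wrist")
for n,p,z in [("L",(234,138),50),("R",(422,132),50),("T",(325,42),50),("X",(328,132),50),("flask",(114,142),132),("tin1",(329,88),45),("tin2",(327,178),45)]:print(n,wplane(m,p,z).round(1))
```

```text
L [ 471.5 -149.2   50. ]
R [ 550.5 -326.5   50. ]
T [ 598.6 -198.9   50. ]
X [ 511.7 -237.3   50. ]
flask [438.3 -61.9 132. ]
tin1 [ 555.  -220.9   45. ]
tin2 [ 467.3 -254.3   45. ]
```

Call:
play_rows:
  motion:
    - [-1,[45,-8,0],[0,0,0]]
    - [-1,[90,-15,0],[0,0,0]]
    - [-1,[95,-16.5,0],[0,0,0]]
    - [-1,[95,-16.5,-40],[0,0,0]]
    - [-1,[95,-16.5,-80],[0,0,0]]

```text
clock: 5.82
ee_pos: [530.1, -279.2, 151.3]
eef_rot: [3.084, 0.599, 0.001]
contact_force: [-0.3, -0.7, -1.7]
grip_width: 45.1
finger_force: 25.0
```

Call:
play_rows:
  motion:
    - [-1,[0,0,-20],[0,0,0]]
    - [-1,[0,0,-45],[0,0,0]]
    - [-1,[0,0,-70],[0,0,0]]
    - [-1,[0,0,-84],[0,0,0]]
    - [-1,[0,0,-84],[0,0,0]]

```text
clock: 6.45
ee_pos: [530.0, -279.6, 68.0]
eef_rot: [-3.084, -0.598, 0.001]
contact_force: [0.8, 0.3, -0.6]
grip_width: 45.0
finger_force: 25.0
```

Run:
```python
from h import *
a=manip.camera("scene")[130:290,200:440];b=manip.camera("side")[250:480,230:460]
cv2.imwrite("pics/p3.png",np.hstack([cv2.resize(a,(500,333)),cv2.resize(b,(300,300))[:333] if 0 else cv2.resize(b,(300,333))]))
```

```text
(no output)
```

View pics/p3.png

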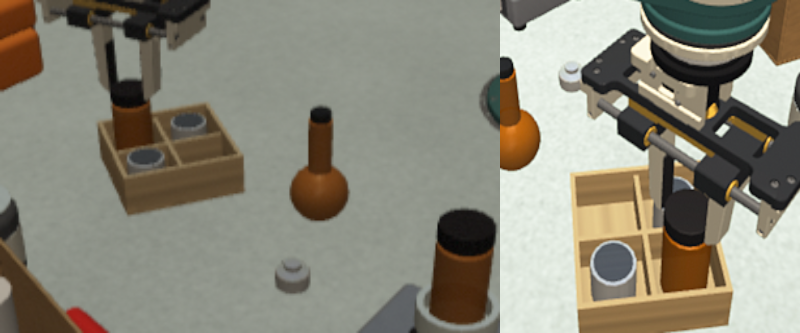

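Jar_b is inside its cell (left cell in the scene crop, the cell at bottom right in the side crop). Releasing.

Call:
play_rows:
  motion:
    - [0.35,[0,0,-1],[0,0,0]]
    - [0.35,[0,0,-1],[0,0,0]]
    - [0.35,[0,0,-1],[0,0,0]]
    - [0.35,[0,0,15],[0,0,0]]
    - [0.35,[0,0,50],[0,0,0]]

```text
clock: 7.18
ee_pos: [529.6, -279.4, 118.4]
eef_rot: [-3.083, -0.597, 0.002]
contact_force: [-0.1, 0.2, -0.3]
grip_width: 62.6
finger_force: 0.0
```

Call:
play_rows:
  motion:
    - [0.35,[0,0,50],[0,0,0]]
    - [0.5,[0,10,100],[0,0,0]]
    - [1,[0,60,130],[0,0,0]]
    - [1,[0,118,150],[0,0,0]]
    - [1,[0,178,160],[0,0,0]]

```text
clock: 7.8
ee_pos: [529.9, -100.2, 280.8]
eef_rot: [3.083, 0.596, 0.004]
contact_force: [0.3, -0.0, -0.2]
grip_width: 92.0
finger_force: 0.0
```

Call:
play_rows:
  motion:
    - [1,[0,60,5],[0,0,0]]
    - [1,[0,120,10],[0,0,0]]
    - [1,[0,180,10],[0,0,0]]
    - [1,[0,240,10],[0,0,0]]
    - [1,[0,300,10],[0,0,0]]

```text
clock: 8.43
ee_pos: [529.6, 200.3, 289.6]
eef_rot: [-3.084, -0.598, -0.002]
contact_force: [1.0, -0.9, 0.5]
grip_width: 92.9
finger_force: 0.0
```

Call:
play_rows:
  motion:
    - [1,[0,20,0],[0,0,0]]
    - [1,[0,20,0],[0,0,0]]
    - [1,[0,20,0],[0,0,0]]
    - [1,[0,20,0],[0,0,0]]
    - [1,[0,20,0],[0,0,0]]

```text
clock: 9.05
ee_pos: [530.3, 217.5, 288.3]
eef_rot: [-3.085, -0.596, -0.0]
contact_force: [0.9, -0.4, -0.1]
grip_width: 92.9
finger_force: 0.0
```

Run:
```python
from h import *
m=manip.camera_model("wrist");im=manip.camera("wrist");cv2.imwrite("pics/w4.png",im)
print(manip.observe()["ee_pos"])
b=cv2.threshold(im.max(2),75,255,1)[1]
for x in cv2.findContours(b,0,2)[0]:
    if 300<cv2.contourArea(x)<8000:
        c,r=cv2.minEnclosingCircle(x);print(cv2.boundingRect(x),c,r,wplane(m,c,195).round(1))
```

```text
[530.22610378 217.66105969 288.17090251]
(0, 236, 38, 50) (14.158536911010742, 258.8414611816406) 26.873815536499023 [375.8 516.9 195. ]
(88, 198, 50, 37) (112.5, 216.5) 27.064836502075195 [471.  396.1 195. ]
(281, 154, 57, 57) (309.1041564941406, 182.125) 28.71177101135254 [560.7 241.1 195. ]
(625, 140, 15, 55) (638.5, 167.0) 27.004728317260742 [714.2 -60.3 195. ]
(612, 35, 28, 62) (634.5, 65.5) 30.830278396606445 [810.2 -13.9 195. ]
(450, 0, 179, 107) (540.954345703125, 53.5914192199707) 99.60098266601562 [749.1  98.6 195. ]
(327, 0, 74, 39) (363.5, 4.5) 36.776451110839844 [712.1 255.5 195. ]
```

View pics/w4.png

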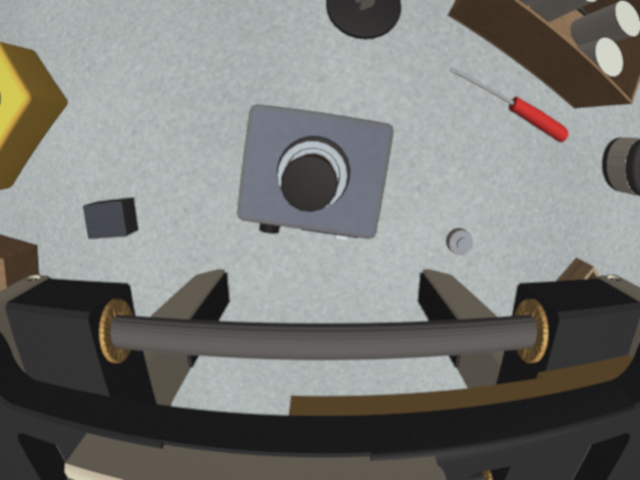

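Jar_a's cap is centred at (309,182), i.e. at (561,241), in agreement with the triangulation. Going to grip it.

Call:
play_rows:
  motion:
    - [1,[30.5,22.5,0],[0,0,0]]
    - [1,[30.5,22.5,-30],[0,0,0]]
    - [1,[30.5,22.5,-75],[0,0,0]]
    - [1,[30.5,22.5,-115],[0,0,0]]
    - [1,[30.5,22.5,-133],[0,0,0]]

```text
clock: 9.72
ee_pos: [560.0, 240.3, 152.8]
eef_rot: [3.084, 0.597, -0.004]
contact_force: [0.4, -0.2, 0.3]
grip_width: 93.1
finger_force: 0.0
```

Call:
play_rows:
  motion:
    - [-1,[0,0,0],[0,0,0]]
    - [-1,[0,0,0],[0,0,0]]
    - [-1,[0,0,0],[0,0,0]]
    - [-1,[0,0,0],[0,0,0]]
    - [-1,[0,0,0],[0,0,0]]

```text
clock: 10.35
ee_pos: [560.7, 240.9, 155.4]
eef_rot: [-3.084, -0.598, -0.001]
contact_force: [-0.3, 0.0, -0.6]
grip_width: 47.3
finger_force: 0.1
```

Call:
play_rows:
  motion:
    - [-1,[0,0,0],[0,0,0]]
    - [-1,[0,0,10],[0,0,0]]
    - [-1,[0,0,40],[0,0,0]]
    - [-1,[0,0,80],[0,0,0]]
    - [-1,[0,0,95],[0,0,0]]

```text
clock: 10.98
ee_pos: [561.1, 241.0, 252.9]
eef_rot: [-3.084, -0.597, -0.005]
contact_force: [0.8, -0.2, -1.5]
grip_width: 45.6
finger_force: 25.0
```

Run:
```python
from h import *
a=manip.camera("scene")[120:360,340:580];b=manip.camera("side")[80:320,140:380]
cv2.imwrite("pics/p5.png",np.hstack([cv2.resize(a,(400,400)),cv2.resize(b,(400,400))]))
```

```text
(no output)
```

View pics/p5.png

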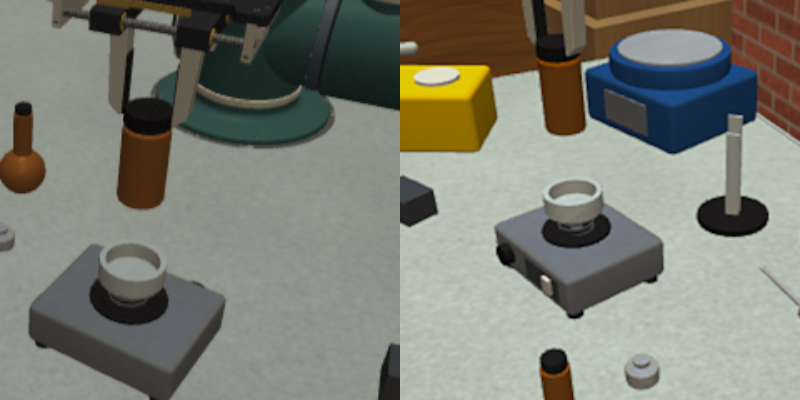

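Jar_a is lifted clear and the cradle is empty, with its ring at about (132,261) in the left crop. Carrying the jar to the crate.

Call:
play_rows:
  motion:
    - [-1,[-9,-58,0],[0,0,0]]
    - [-1,[-18,-116,0],[0,0,0]]
    - [-1,[-27,-174,0],[0,0,0]]
    - [-1,[-36,-232,0],[0,0,0]]
    - [-1,[-45,-290,0],[0,0,0]]

```text
clock: 11.7
ee_pos: [514.6, -50.8, 248.2]
eef_rot: [-3.084, -0.598, 0.003]
contact_force: [1.5, -0.9, -1.0]
grip_width: 45.0
finger_force: 25.0
```

Call:
play_rows:
  motion:
    - [-1,[-9,-58,0],[0,0,0]]
    - [-1,[-18,-116,0],[0,0,0]]
    - [-1,[-23,-146.5,0],[0,0,0]]
    - [-1,[-23,-146.5,-40],[0,0,0]]
    - [-1,[-23,-146.5,-90],[0,0,0]]

```text
clock: 12.32
ee_pos: [492.2, -196.1, 157.8]
eef_rot: [-3.084, -0.596, 0.0]
contact_force: [0.6, -1.1, -1.9]
grip_width: 45.0
finger_force: 25.0
```

Call:
play_rows:
  motion:
    - [-1,[0,0,-30],[0,0,0]]
    - [-1,[0,0,-55],[0,0,0]]
    - [-1,[0,0,-80],[0,0,0]]
    - [-1,[0,0,-92],[0,0,0]]
    - [-1,[0,0,-94],[0,0,0]]

```text
clock: 12.95
ee_pos: [492.1, -195.4, 64.9]
eef_rot: [-3.083, -0.597, 0.002]
contact_force: [0.0, -0.4, -1.2]
grip_width: 45.1
finger_force: 25.0
```

Call:
play_rows:
  motion:
    - [0.35,[0,0,0],[0,0,0]]
    - [0.35,[0,0,0],[0,0,0]]
    - [0.35,[0,0,0],[0,0,0]]
    - [0.35,[0,0,15],[0,0,0]]
    - [0.35,[0,0,50],[0,0,0]]

```text
clock: 13.58
ee_pos: [492.0, -195.4, 116.4]
eef_rot: [-3.083, -0.597, 0.002]
contact_force: [1.1, 0.2, 0.2]
grip_width: 62.5
finger_force: 0.0
```

Call:
play_rows:
  motion:
    - [0.35,[0,0,60],[0,0,0]]
    - [0.5,[0,0,120],[0,0,0]]
    - [1,[0,40,160],[0,0,0]]
    - [1,[-5,80,170],[0,0,0]]
    - [1,[-10,80,170],[0,0,0]]

```text
clock: 14.2
ee_pos: [482.6, -114.0, 288.6]
eef_rot: [3.082, 0.601, 0.005]
contact_force: [-0.5, -1.2, -0.7]
grip_width: 91.8
finger_force: 0.0
```

Run:
```python
from h import *
a=manip.camera("scene")[130:290,200:440];b=manip.camera("side")[250:480,230:460]
cv2.imwrite("pics/p6.png",np.hstack([cv2.resize(a,(450,300)),cv2.resize(b,(300,300))]))
```

```text
(no output)
```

View pics/p6.png

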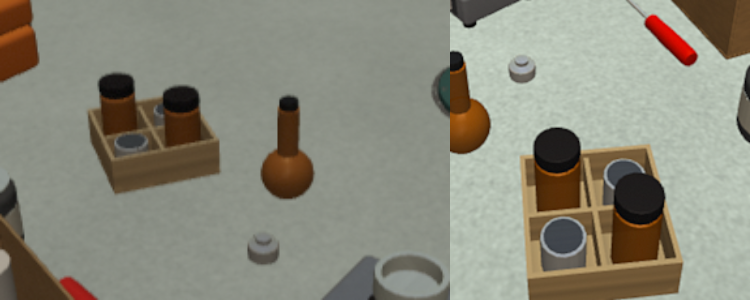

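Both jars stand in their cells. Next a look at the empty cradle from nearby, for its axis.

Call:
play_rows:
  motion:
    - [1,[9,60,0],[0,0,0]]
    - [1,[18,120,0],[0,0,0]]
    - [1,[27,180,0],[0,0,0]]
    - [1,[36,240,0],[0,0,0]]
    - [1,[45,300,0],[0,0,0]]

```text
clock: 14.92
ee_pos: [528.0, 185.4, 285.7]
eef_rot: [3.084, 0.596, -0.001]
contact_force: [1.0, -0.3, 0.3]
grip_width: 93.1
finger_force: 0.0
```

Call:
play_rows:
  motion:
    - [1,[2,34,2],[0,0,0]]
    - [1,[2,34,2],[0,0,0]]
    - [1,[2,34,2],[0,0,0]]
    - [1,[2,34,2],[0,0,0]]
    - [1,[2,34,2],[0,0,0]]

```text
clock: 15.55
ee_pos: [529.7, 217.5, 288.2]
eef_rot: [3.085, 0.596, 0.0]
contact_force: [-0.3, -0.3, 1.1]
grip_width: 93.0
finger_force: 0.0
```

Run:
```python
from h import *
m=manip.camera_model("wrist");im=manip.camera("wrist");cv2.imwrite("pics/w7.png",im)
print(manip.observe()["ee_pos"])
g=im.max(2)
print(g[174,240:390:6].tolist());print(g[110:240:6,313].tolist())
for t in(130,150,170):
  b=cv2.threshold(g,t,255,0)[1]
  for x in cv2.findContours(b,1,2)[0]:
    c,r=cv2.minEnclosingCircle(x)
    if abs(c[0]-313)<30 and abs(c[1]-170)<30 and 15<r<60: print(t,cv2.boundingRect(x),c,r,wplane(m,c,115).round(1), "width",np.linalg.norm(wplane(m,(c[0]-r,c[1]),115)-wplane(m,(c[0]+r,c[1]),115)).round(1))
```

```text
[529.7171684  217.631066   288.20691615]
[160, 128, 129, 129, 130, 128, 116, 197, 194, 196, 194, 191, 189, 195, 192, 191, 196, 190, 63, 125, 126, 125, 126, 126, 113]
[151, 125, 126, 128, 121, 105, 174, 192, 190, 189, 189, 189, 190, 190, 192, 122, 193, 127, 127, 125, 98, 175]
130 (284, 165, 52, 39) (310.0, 178.5) 27.95094871520996 [555.8 241.6 115. ] width 56.0
130 (277, 141, 70, 70) (311.3907165527344, 175.33059692382812) 35.365318298339844 [559.3 241.5 115. ] width 70.8
150 (283, 153, 59, 51) (311.9306945800781, 174.99009704589844) 29.086944580078125 [559.8 241.1 115. ] width 58.2
150 (278, 141, 69, 69) (311.74688720703125, 175.16473388671875) 34.49302291870117 [559.5 241.2 115. ] width 69.0
170 (287, 149, 52, 50) (312.4526062011719, 173.3539581298828) 25.625375747680664 [561.5 241.2 115. ] width 51.2
170 (283, 146, 59, 59) (311.98345947265625, 174.57379150390625) 29.719715118408203 [560.2 241.2 115. ] width 59.4
170 (279, 142, 67, 67) (311.67498779296875, 174.76956176757812) 33.97954559326172 [559.9 241.4 115. ] width 68.0
```

Call:
play_rows:
  motion:
    - [1,[-22,-56,0],[0,0,0]]
    - [1,[-44,-112,0],[0,0,0]]
    - [1,[-66,-168,0],[0,0,0]]
    - [1,[-88,-224,0],[0,0,0]]
    - [1,[-110,-280,0],[0,0,0]]

```text
clock: 16.23
ee_pos: [418.4, -63.3, 288.3]
eef_rot: [3.084, 0.598, 0.001]
contact_force: [0.3, -0.1, -0.9]
grip_width: 92.8
finger_force: 0.0
```

Call:
play_rows:
  motion:
    - [1,[-10,-15,-30],[0,0,0]]
    - [1,[-10,-15,-30],[0,0,0]]
    - [1,[-10,-15,-30],[0,0,0]]
    - [1,[-10,-15,-30],[0,0,0]]
    - [1,[-10,-15,-30],[0,0,0]]

```text
clock: 16.85
ee_pos: [410.0, -76.1, 258.5]
eef_rot: [3.084, 0.6, 0.001]
contact_force: [-0.2, -0.2, -0.6]
grip_width: 93.0
finger_force: 0.0
```

Run:
```python
from h import *
m=manip.camera_model("wrist");im=manip.camera("wrist");cv2.imwrite("pics/w8.png",im)
print(manip.observe()["ee_pos"])
b=cv2.threshold(im.max(2),60,255,1)[1]
for x in cv2.findContours(b,0,2)[0]:
    c,r=cv2.minEnclosingCircle(x)
    if 8<r<30: print(cv2.boundingRect(x),c,r,wplane(m,c,132).round(1))
h=cv2.cvtColor(im,cv2.COLOR_BGR2HSV)
b=cv2.inRange(h,(5,150,50),(17,255,230))
for x in cv2.findContours(b,0,2)[0]:
    c,r=cv2.minEnclosingCircle(x)
    if 15<r<60: print("amber",cv2.boundingRect(x),c,r,wplane(m,c,33).round(1))
```

```text
[409.95714042 -76.1905067  258.39805677]
(303, 173, 22, 23) (313.31817626953125, 184.0) 11.599920272827148 [436.9 -56.5 132. ]
(519, 164, 38, 40) (536.9285888671875, 183.35714721679688) 20.55985450744629 [ 524.9 -256.7  132. ]
(440, 162, 45, 46) (461.48675537109375, 184.32855224609375) 22.992895126342773 [ 489.4 -181.2  132. ]
(0, 71, 10, 32) (2.8333332538604736, 86.5) 15.756933212280273 [423.1 328.2 132. ]
(597, 28, 21, 18) (606.5, 37.5) 12.103818893432617 [ 719.6 -284.9  132. ]
(517, 0, 43, 14) (538.0, 4.0) 21.377656936645508 [ 698.8 -191.5  132. ]
(490, 0, 32, 25) (505.5, 12.0) 19.602394104003906 [ 667.3 -161.1  132. ]
(98, 0, 55, 32) (125.0, 10.5) 28.969911575317383 [534.4 182.2 132. ]
amber (620, 212, 20, 74) (638.5, 248.5) 36.50352478027344 [ 543.4 -562.6   33. ]
amber (490, 161, 42, 39) (513.4266967773438, 178.5711212158203) 23.479467391967773 [ 531.7 -283.4   33. ]
amber (422, 161, 33, 36) (440.6202392578125, 176.8164520263672) 19.233205795288086 [ 492.6 -192.3   33. ]
amber (290, 150, 53, 52) (315.7482604980469, 175.36471557617188) 26.383777618408203 [437.  -56.6  33. ]
```

Call:
play_rows:
  motion:
    - [1,[27.5,20,0],[0,0,0]]
    - [1,[27.5,20,-50],[0,0,0]]
    - [1,[27.5,20,-110],[0,0,0]]
    - [1,[27.5,20,-160],[0,0,0]]
    - [1,[27.5,20,-182],[0,0,0]]
  force: 50

```text
clock: 17.52
ee_pos: [436.0, -56.1, 73.2]
eef_rot: [-3.083, -0.598, 0.005]
contact_force: [0.0, -0.3, 0.8]
grip_width: 93.0
finger_force: 0.0
```

Call:
play_rows:
  motion:
    - [-1,[0,0,0],[0,0,0]]
    - [-1,[0,0,0],[0,0,0]]
    - [-1,[0,0,0],[0,0,0]]
    - [-1,[0,0,0],[0,0,0]]
    - [-1,[0,0,0],[0,0,0]]

```text
clock: 18.15
ee_pos: [437.3, -56.7, 76.4]
eef_rot: [3.084, 0.598, 0.001]
contact_force: [-0.1, 0.0, -0.0]
grip_width: 47.7
finger_force: 0.0
```

Call:
play_rows:
  motion:
    - [-1,[0,0,0],[0,0,0]]
    - [-1,[0,0,0],[0,0,0]]
    - [-1,[0,0,0],[0,0,0]]
    - [-1,[0,0,0],[0,0,0]]
    - [-1,[0,0,0],[0,0,0]]

```text
clock: 18.77
ee_pos: [437.1, -56.7, 76.0]
eef_rot: [-3.084, -0.598, -0.0]
contact_force: [-0.5, 0.2, 1.3]
grip_width: 24.8
finger_force: 50.0
```

Call:
play_rows:
  motion:
    - [-1,[0,0,30],[0,0,0]]
    - [-1,[0,0,80],[0,0,0]]
    - [-1,[0,0,134],[0,0,0]]
    - [-1,[20,50,154],[0,0,0]]
    - [-1,[40,100,154],[0,0,0]]

```text
clock: 19.4
ee_pos: [478.1, 44.3, 232.2]
eef_rot: [3.084, 0.595, 0.005]
contact_force: [-0.3, -1.7, -2.0]
grip_width: 24.8
finger_force: 50.0
```

Call:
play_rows:
  motion:
    - [-1,[22,52,0],[0,0,0]]
    - [-1,[44,104,0],[0,0,0]]
    - [-1,[66,156,0],[0,0,0]]
    - [-1,[83,198,0],[0,0,0]]
    - [-1,[83,198,0],[0,0,0]]

```text
clock: 20.02
ee_pos: [560.3, 243.6, 228.7]
eef_rot: [3.083, 0.602, -0.003]
contact_force: [-0.6, -0.8, -1.7]
grip_width: 24.8
finger_force: 50.0
```

Call:
play_rows:
  motion:
    - [-1,[0,0,-10],[0,0,0]]
    - [-1,[0,0,-20],[0,0,0]]
    - [-1,[0,0,-30],[0,0,0]]
    - [-1,[0,0,-38],[0,0,0]]
    - [-1,[0,0,-42],[0,0,0]]

```text
clock: 20.65
ee_pos: [560.0, 241.1, 187.4]
eef_rot: [3.084, 0.597, -0.001]
contact_force: [-0.2, 0.3, -1.8]
grip_width: 25.0
finger_force: 50.0
```

Call:
play_rows:
  motion:
    - [-1,[0,0,-3],[0,0,0]]
    - [-1,[0,0,-6],[0,0,0]]
    - [-1,[0,0,-9],[0,0,0]]
    - [-1,[0,0,-12],[0,0,0]]
    - [-1,[0,0,-14],[0,0,0]]

```text
clock: 21.28
ee_pos: [560.4, 241.4, 174.5]
eef_rot: [-3.084, -0.598, -0.001]
contact_force: [-0.4, 0.9, 7.0]
grip_width: 24.7
finger_force: 50.0
```

Call:
play_rows:
  motion:
    - [-1,[0,0,-2],[0,0,0]]
    - [-1,[0,0,-4],[0,0,0]]
    - [-1,[0,0,-6],[0,0,0]]
    - [-1,[0,0,-6],[0,0,0]]
    - [-1,[0,0,-6],[0,0,0]]

```text
clock: 21.9
ee_pos: [560.6, 241.5, 169.3]
eef_rot: [-3.084, -0.598, -0.003]
contact_force: [-0.5, -0.6, 10.3]
grip_width: 24.5
finger_force: 50.0
```

Call:
play_rows:
  motion:
    - [-1,[0,0,-1.2],[0,0,0]]
    - [-1,[0,0,-1.2],[0,0,0]]
    - [-1,[0,0,-1.2],[0,0,0]]
    - [-1,[0,0,-1.2],[0,0,0]]
    - [-1,[0,0,-1.2],[0,0,0]]

```text
clock: 22.52
ee_pos: [560.6, 241.5, 168.2]
eef_rot: [-3.084, -0.598, -0.003]
contact_force: [-0.7, 0.0, 9.7]
grip_width: 25.0
finger_force: 50.0
```

Run:
```python
from h import *
a=manip.camera("scene")[120:360,200:580];F=[]
b=manip.camera("side")[80:480,140:460]
for i in range(4): manip.camera("side");o=manip.observe();F.append(o["contact_force"][2])
print(F,o["ee_pos"],o["clock"])
cv2.imwrite("pics/p9.png",np.hstack([cv2.resize(a,(475,300)),cv2.resize(b,(240,300))]))
```

```text
[np.float64(10.803995005324262), np.float64(11.046029631178484), np.float64(9.959394944012082), np.float64(10.627608798176741)] [560.59676886 241.55741017 168.18488018] 22.825
```

View pics/p9.png

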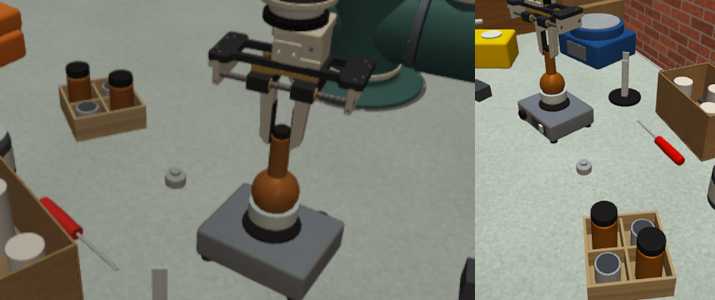

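The flask sits upright in the ring at about (275,190), still held by the gripper. The load is about 12 N, which puts the ring about 12 mm down. Both jars stand in the crate and everything else is where it was. Handing in.

```bash
python3 -c "
from rig import manip
print(manip.close_job())"
```

```text
the job is handed in; nothing more can be done
None
```

I handed the job in with both jars standing upright in the two crate cells and the gripper still holding the flask in the cradle, pressed about 12 mm down by my estimate from force and height; no verdict came back.

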